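# Sort chest suction electrodes by the feel of their bulbs

### The job

Pinch the rubber bulb of each of the three chest electrodes to feel whether it is still soft or has gone hard. Put every electrode with a soft bulb back into a socket of the white storage rack, upright and fully home (one per socket, any socket), and stand every hardened one upright in the steel discard tray. Be gentle: do not crush a bulb or ram or drop an electrode, and leave the other things on the table where they are.

Things in the scene. Friction and masses are not known exactly. Their poses are not given: they have to be found in the camera images.
- electrode_a: chest suction electrode standing on its metal cup (32 mm diameter, 15 high); black rubber bulb 36 mm wide, 61 mm tall, about 100 g. Origin: centre of cup underside. Brass lead post sticks out to +x from the neck, 19.5 mm up, 24 mm from the axis. Two flat pinch faces look to +y and -y, 40 mm apart, 24 wide, 25 to 55 mm up. All look alike. Ramming or dropping it with over 50 N is harmful.
- electrode_b: chest suction electrode standing on its metal cup (32 mm diameter, 15 high); black rubber bulb 36 mm wide, 61 mm tall, about 100 g. Origin: centre of cup underside. Brass lead post sticks out to +x from the neck, 19.5 mm up, 24 mm from the axis. Two flat pinch faces look to +y and -y, 40 mm apart, 24 wide, 25 to 55 mm up. All look alike. Ramming or dropping it with over 50 N is harmful.
- electrode_c: chest suction electrode standing on its metal cup (32 mm diameter, 15 high); black rubber bulb 36 mm wide, 61 mm tall, about 100 g. Origin: centre of cup underside. Brass lead post sticks out to +x from the neck, 19.5 mm up, 24 mm from the axis. Two flat pinch faces look to +y and -y, 40 mm apart, 24 wide, 25 to 55 mm up. All look alike. Ramming or dropping it with over 50 N is harmful.
- electrode_a_pinch (a point): point on the axis of electrode_a midway between its pinch faces, 40 mm up; pinch squarely along y. Only squeezing tells soft from hard: under 10 to 20 N a soft bulb gives 16 mm in all and bottoms out at about 24 mm between the fingers; a hardened one gives 2 to 5 mm (35 to 38 mm left). Both spring back. Gripper readings may be 4 mm off. Over 45 N on a finger crushes a bulb.
- electrode_b_pinch (a point): point on the axis of electrode_b midway between its pinch faces, 40 mm up; pinch squarely along y. Only squeezing tells soft from hard: under 10 to 20 N a soft bulb gives 16 mm in all and bottoms out at about 24 mm between the fingers; a hardened one gives 2 to 5 mm (35 to 38 mm left). Both spring back. Gripper readings may be 4 mm off. Over 45 N on a finger crushes a bulb.
- electrode_c_pinch (a point): point on the axis of electrode_c midway between its pinch faces, 40 mm up; pinch squarely along y. Only squeezing tells soft from hard: under 10 to 20 N a soft bulb gives 16 mm in all and bottoms out at about 24 mm between the fingers; a hardened one gives 2 to 5 mm (35 to 38 mm left). Both spring back. Gripper readings may be 4 mm off. Over 45 N on a finger crushes a bulb.
- rack: fixed white plastic storage block, 190 x 64 x 22 mm, with three round sockets in a row along its x axis, 60 mm apart. Origin: centre of its underside (on the table). It stands on one side of the electrodes, left or right.
- rack_hole0 (a point): centre of the mouth of a rack socket, in the block's top face, 22 mm above the table: 36 mm wide, 12 mm deep, flat-bottomed, for an electrode's cup; when fully home the cup's underside is 10 mm above the rack's underside and the lead post clears the top face by about 5 mm, any way round
- rack_hole1 (a point): centre of the mouth of a rack socket, in the block's top face, 22 mm above the table: 36 mm wide, 12 mm deep, flat-bottomed, for an electrode's cup; when fully home the cup's underside is 10 mm above the rack's underside and the lead post clears the top face by about 5 mm, any way round
- rack_hole2 (a point): centre of the mouth of a rack socket, in the block's top face, 22 mm above the table: 36 mm wide, 12 mm deep, flat-bottomed, for an electrode's cup; when fully home the cup's underside is 10 mm above the rack's underside and the lead post clears the top face by about 5 mm, any way round
- tray: fixed shallow open steel discard tray, 190 (its x) x 130 (its y) x 25 mm outside, walls and floor about 4 mm thick. Origin: centre of its underside (on the table). On the other side from the rack.
- tape_roll: bystander: paper tape roll, 44 mm diameter, 18 mm high; origin: centre of its underside
- cream_jar: bystander: small white jar, 36 mm diameter, 35 mm high; origin: centre of its underside
- adapter: bystander: black power adapter, 100 x 50 x 30 mm; origin: centre of its underside
- clip_box: bystander: grey box, 70 x 50 x 22 mm; origin: centre of its underside
- bowl: bystander: clear plastic bowl, 110 mm wide, 45 mm high; origin: centre of its underside
Mind the look-alikes: they are no part of the job. What is shaped like the electrode_b but red is not meant.

How it is judged (in metres and radians):
On the way:
1. a bulb has been pinched between the fingers (5 N or more on it) ((contact force between the fingers and electrode_a above 5 N or contact force between the fingers and electrode_b above 5 N or contact force between the fingers and electrode_c above 5 N)), for 0.2 s.
At the end, for the whole second after the job is handed in: Soft ones: in rack sockets, within 6 mm of centre, underside under 3.5 mm above the socket floor. Hardened ones: between the tray walls, underside under 12 mm above the tray underside. All upright (tilt under 0.15 rad) and at rest ((horizontal distance between electrode_a and rack_hole0 below 0.006 m or horizontal distance between electrode_a and rack_hole1 below 0.006 m or horizontal distance between electrode_a and rack_hole2 below 0.006 m) and z of electrode_a in the frame of rack between 0.006 and 0.0135 m and angle between each of electrode_a, electrode_c, electrode_b's own z axis and vertical below 0.15 rad and (horizontal distance between electrode_c and rack_hole0 below 0.006 m or horizontal distance between electrode_c and rack_hole1 below 0.006 m or horizontal distance between electrode_c and rack_hole2 below 0.006 m) and z of electrode_c in the frame of rack between 0.006 and 0.0135 m and x of electrode_b_pinch in the frame of tray between -0.09 and 0.09 m and y of electrode_b_pinch in the frame of tray between -0.06 and 0.06 m and z of electrode_b in the frame of tray below 0.012 m and linear speed of each of electrode_a, electrode_b, electrode_c below 0.02 m/s); the robot touches nothing.
It fails at once if a bulb is crushed: over 45 N on a finger (90 N for both) (contact force between the fingers and electrode_a above 90 N or contact force between the fingers and electrode_b above 90 N or contact force between the fingers and electrode_c above 90 N).
It fails at once if an electrode is rammed or dropped on the rack or tray with over 50 N (contact force between any of electrode_a, electrode_b, electrode_c and rack above 50 N or contact force between any of electrode_a, electrode_b, electrode_c and tray above 50 N).
It fails at once if another thing on the table is moved by over 25 mm (distance of any of tape_roll, cream_jar, adapter, clip_box, bowl from where it was at the start of the episode above 0.025 m).
It also fails if it takes over 64 s, if anything falls off the work surface, if the arm or the gripper's body presses on something with over 40 N, if the wrist force passes 120 N, or if a joint passes its speed limit or range.

### The arm

A 6-joint arm with a two-finger parallel gripper is mounted at the origin on the work surface. World frame = base frame: x ahead of the robot, y to its left, z up, the work surface at z = 0. Lengths are in m, angles in degrees, forces in N, time in s.
With the tool pointing down it reaches from about 0.25 to 0.8 m from the base axis. Payload 8.5 kg.
Tool frame: the origin (TCP) lies midway between the tips of the shut fingers; the grasp point (between the pads) lies 19 mm behind it (manip.tcp_to_grasp is the z of the grasp point in the tool frame, in m); z points along the fingers, y is the line along which they close (so a half turn about z gives the same grasp; the last joint's range is limited). The gripper opens to 85 mm and grips with 20 to 120 N. Pads are 22 mm wide; open, the fingers measure 114 mm over their backs; the gripper's body (76 mm by 85 mm) begins 54 mm behind the grasp point. The pads swing forward as they close: fully open they stand 13 mm farther back than shut.
Start: joints at [-71.219, 13.648, -0.773, 75.585, 0, 90], TCP at [0.169, -0.497, 0.231] pointing down, gripper open.
Joint ranges: [-152.45, 152.45], [-59.26, 108.67], [-65.41, 83.53], [-104.44, 129.93], [-82.83, 76.93], [-180, 180]. Speed limits (degrees/s): [127.2, 127.2, 159.86, 180, 180, 180].

### API

Orientations are given as a 3x3 rotation matrix whose columns are the frame's x, y, z axes.
In Python, from workcell import manip gives the robot as it stands.
- The arm moves only by the shell command python3 -m crank 'ROWS'. ROWS is JSON, a list of rows, each a list of 5 numbers: the closure, from 0 (fully open) to 1 (shut), then the shift along the tool's x, y, z in mm, then the turn about the tool's z in rad. In form: [[hand, x, y, z, roll], ...]. A call has exactly 8 rows; each row is the pose to reach, as a shift and turn from the pose commanded when the call began, along the tool's axes at that moment; what a row does not reach only later rows make up. A row lasts 1/8 s, in which the tool goes at most 62.5 mm and 10.7 degrees, less where a joint would pass 70% of its speed; a pose out of reach is approached as far as the arm can. A call with a gripper value outside its range is refused whole. The fingers move at their own pace and stop on an object; the grip force is fixed at half the most. Time passes only in rows, so rows that repeat a pose let the fingers close, or fill a call up. It gives the time, the measured TCP pose, the force, the opening and the grip force at its end, in the units of the state.
- manip.observe(): the state, without advancing time (a new reading comes with each control period).
- manip.camera(name): name is "side" or "top" or "wrist"; returns a dict with "image" (400x640x3 uint8, red, green, blue), "K" (3x3 intrinsics, pixels), "pose" (4x4, takes a point from camera to world coordinates); the wrist camera has in their place "hand_eye" (4x4, takes a point from camera to tool coordinates, whose origin is the TCP and whose axes are the flange's). Camera axes: x right, y up, looking along -z (the intrinsics and any distortion apply to the point x, -y, -z); pixel columns grow to the right and rows downward; lengths in m; the calibration is good to about 2 mm. A picture is of the moment at which its call begins: read the wrist's pose just before it. There is no depth.
- manip.finish_job(): hands the job in; it is judged then, once.
The state is a dict: "time": time; "joints": joint angles; "qd": joint speeds; "tau": joint torques, N m; "eef_pos": TCP position; "tcp_rot": TCP orientation; "force": force on the tool from outside, world axes, zero at the start; "moment": the same for the moment, N m; "grip_width": finger opening in m; "grip_force": force on a finger pad.
Only numpy, scipy, OpenCV 4.12 (cv2) and the standard library are available. Lean on these libraries where they do the work, as an engineer would, in place of code of your own. Each camera call takes 0.05 s, during which the arm holds its last target. There are 200 camera calls.

## Working session

There is one attempt and no reset: what is moved stays moved. The work goes in short steps, Python scripts to look and compute and a shell command to move; the robot and the scene stay as the last step left them, time stands still between calls to the robot, and variables do not carry over. Pictures are saved under pics/ and viewed, at most 10 in all, crops included, and the job is handed in when it is done.

```bash
mkdir -p pics; python3 - <<'E'
from workcell import manip
import cv2,numpy as np
s=manip.observe();print(s)
print(manip.tcp_to_grasp)
for n in("top","side"):
    c=manip.camera(n);cv2.imwrite(f"pics/{n}0.png",c["image"][:,:,::-1]);print(n,c["K"],c["pose"].round(4),[k for k in c])
E
```

```text
{'time': 0.0, 'joints': array([-7.12205108e+01,  1.36798212e+01, -8.17087401e-01,  7.55830283e+01,
       -1.76509205e-03,  9.00010737e+01]), 'qd': array([-0.03084449,  0.06296443, -0.06165469, -0.08244461, -0.10073537,
        0.03385407]), 'tau': array([ 2.46858923e-03, -5.38785589e+01,  3.46432757e+01,  1.85404223e-02,
        1.45162735e-04,  2.06132182e-05]), 'eef_pos': array([ 0.16887126, -0.49666813,  0.23068703]), 'tcp_rot': array([[ 9.46770583e-01,  3.21908736e-01, -4.78306618e-04],
       [ 3.21909090e-01, -9.46769676e-01,  1.31097224e-03],
       [-3.08327837e-05, -1.39516120e-03, -9.99999026e-01]]), 'force': array([-0.16109963, -0.58878888,  0.06494183]), 'moment': array([-0.00354342, -0.01445031,  0.02031025]), 'grip_force': 0.0, 'grip_width': 0.08480247017424893}
-0.0187
top [[392.78333826   0.         317.06555293]
 [  0.         392.78333826 204.5617694 ]
 [  0.           0.           1.        ]] [[-0.0542  0.9771 -0.2055  0.4463]
 [-0.9985 -0.0524  0.0142  0.0139]
 [ 0.0031  0.206   0.9785  0.8831]
 [ 0.      0.      0.      1.    ]] ['image', 'K', 'pose']
side [[366.92600359   0.         317.87136867]
 [  0.         366.92600359 203.21474964]
 [  0.           0.           1.        ]] [[ 0.8351  0.3802 -0.3975  0.3267]
 [-0.5501  0.5804 -0.6004 -0.4272]
 [ 0.0024  0.7201  0.6939  0.5858]
 [ 0.      0.      0.      1.    ]] ['image', 'K', 'pose']
```

View pics/top0.png

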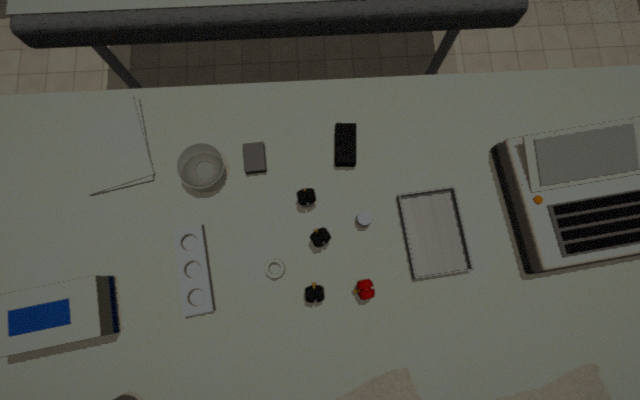

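View pics/side0.png

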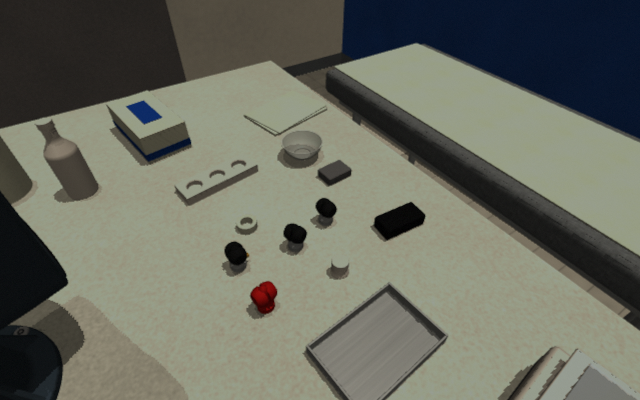

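The top view shows these candidates: black bulbs at (306,197), (320,237) and (314,293), a red decoy at (365,289), and the black adapter at (345,145), which is a bystander. I'm choosing the three small black bulbs. The rack sockets are at (189,242), (193,270) and (197,297), and the tray is near (434,233).

```bash
cat > h.py <<'E'
import numpy as np,cv2
from workcell import manip
def ray(K,P,uv,z):
    d=np.array([(uv[0]-K[0,2])/K[0,0],-(uv[1]-K[1,2])/K[1,1],-1.]);d=P[:3,:3]@d
    return P[:3,3]+d*(z-P[2,3])/d[2]
def wrist():
    s=manip.observe();c=manip.camera("wrist");T=np.eye(4);T[:3,:3]=s["tcp_rot"];T[:3,3]=s["eef_pos"]
    return c["image"],c["K"],T@c["hand_eye"],s
E
python3 - <<'E'
from h import *
c=manip.camera("top");K,P,im=c["K"],c["pose"],c["image"]
hsv=cv2.cvtColor(im,cv2.COLOR_RGB2HSV)
blk=(hsv[:,:,2]<50).astype(np.uint8)
n,l,st,ce=cv2.connectedComponentsWithStats(blk)
for i in range(1,n):
    x,y=ce[i]
    if 290<x<340 and 180<y<310 and st[i][4]>30: print("blk",ce[i].round(1),st[i],ray(K,P,ce[i],.043).round(3))
br=((hsv[:,:,1]>130)&(hsv[:,:,0]>10)&(hsv[:,:,0]<30)&(hsv[:,:,2]>60)).astype(np.uint8)
n,l,st,ce=cv2.connectedComponentsWithStats(br)
for i in range(1,n):
    x,y=ce[i]
    if 280<x<350 and 180<y<310: print("brass",ce[i].round(1),st[i][4],ray(K,P,ce[i],.02).round(3))
for p in[(189,242),(193,270),(197.5,297)]:print("hole",ray(K,P,p,.022).round(3))
for p in[(398,196),(453,189),(470,270),(415,279)]:print("tray",ray(K,P,p,.025).round(3))
for p,z in[((202,167),.03),((275,268),.018),((364,219),.035),((345,145),.03),((254,157),.022),((365,289),.04)]:print("by",ray(K,P,p,z).round(3))
cv2.imwrite("pics/crop1.png",cv2.resize(im[180:320,170:390,::-1],None,fx=3.6,fy=3.6,interpolation=cv2.INTER_CUBIC))
w,K,P,s=wrist();print(K,manip.camera("wrist")["hand_eye"].round(4))
E
```

```text
blk [306. 197.] [297 188  19  19 263] [0.641 0.025 0.043]
blk [319.9 237.2] [310 228  21  19 267] [ 0.551 -0.001  0.043]
blk [314.  293.7] [305 285  19  18 286] [0.433 0.018 0.043]
brass [304.2 189.4] 5 [0.664 0.028 0.02 ]
brass [315.5 229.7] 6 [0.571 0.008 0.02 ]
brass [313.3 284.7] 14 [0.452 0.019 0.02 ]
hole [0.558 0.286 0.022]
hole [0.497 0.277 0.022]
hole [0.44  0.267 0.022]
tray [ 0.636 -0.181  0.025]
tray [ 0.646 -0.307  0.025]
tray [ 0.465 -0.321  0.025]
tray [ 0.452 -0.2    0.025]
by [0.726 0.257 0.03 ]
by [0.492 0.1   0.018]
by [ 0.587 -0.099  0.035]
by [ 0.761 -0.07   0.03 ]
by [0.746 0.14  0.022]
by [ 0.437 -0.089  0.04 ]
[[297.20772513   0.         317.71596905]
 [  0.         297.20772513 199.58447605]
 [  0.           0.           1.        ]] [[-8.000e-04  9.594e-01  2.821e-01  7.200e-02]
 [ 1.000e+00  1.000e-03 -5.000e-04  0.000e+00]
 [-8.000e-04  2.821e-01 -9.594e-01 -1.407e-01]
 [ 0.000e+00  0.000e+00  0.000e+00  1.000e+00]]
```

View pics/crop1.png

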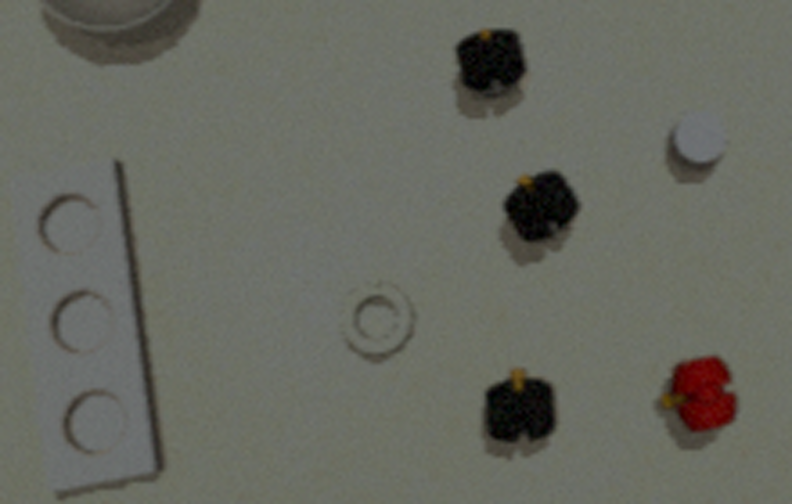

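The crop confirms three black electrodes with posts near +x, and one red decoy. I'll move over the scene for a wrist look.

```bash
python3 -m crank '[[0,464,-430,0,0.23],[0,464,-430,0,0.23],[0,464,-430,0,0.23],[0,464,-430,0,0.23],[0,464,-430,0,0.23],[0,464,-430,0,0.23],[0,464,-430,0,0.23],[0,464,-430,0,0.23]]'
```

```text
time: 1.25
eef_pos: [0.4067, -0.0566, 0.2316]
tcp_rot: [[0.995, 0.098, 0.001], [0.098, -0.995, -0.0], [0.001, 0.0, -1.0]]
force: [2.0, -0.5, 0.1]
grip_width: 0.0854
grip_force: 0.0
```

```bash
python3 -m crank '[[0,60,-95,20,0],[0,60,-95,20,0],[0,60,-95,20,0],[0,60,-95,20,0],[0,60,-95,20,0],[0,60,-95,20,0],[0,60,-95,20,0],[0,60,-95,20,0]]'
python3 - <<'E'
from h import *
im,K,P,s=wrist();print(s["eef_pos"]);cv2.imwrite("pics/w1.png",im[:,:,::-1])
np.savez("w1.npz",im=im,K=K,P=P)
hsv=cv2.cvtColor(im,cv2.COLOR_RGB2HSV)
n,l,st,ce=cv2.connectedComponentsWithStats((hsv[:,:,2]<45).astype(np.uint8))
for i in range(1,n):
    if 200<st[i][4]<9000: print("blk",ce[i].round(1),st[i],ray(K,P,ce[i],.040).round(4))
br=((hsv[:,:,1]>130)&(hsv[:,:,0]>10)&(hsv[:,:,0]<30)&(hsv[:,:,2]>60)).astype(np.uint8)
n,l,st,ce=cv2.connectedComponentsWithStats(br)
for i in range(1,n):
    if st[i][4]>5: print("brass",ce[i].round(1),st[i][4],ray(K,P,ce[i],.0195).round(4))
E
```

```text
time: 2.25
eef_pos: [0.4565, 0.0415, 0.2115]
tcp_rot: [[0.995, 0.097, 0.0], [0.097, -0.995, 0.0], [0.0, -0.0, -1.0]]
force: [-0.1, -0.2, -1.1]
grip_width: 0.0854
grip_force: 0.0
[0.4564762  0.04148431 0.21145727]
blk [370.9  89.9] [ 349   70   45   41 1381] [ 0.5544 -0.002   0.04  ]
blk [338.  202.2] [ 320  186   37   33 1018] [0.436 0.017 0.04 ]
brass [361.   72.1] 45 [0.5722 0.0075 0.0195]
brass [338. 183.] 72 [0.4529 0.0176 0.0195]
brass [412.5 203.4] 72 [ 0.4369 -0.072   0.0195]
```

View pics/w1.png

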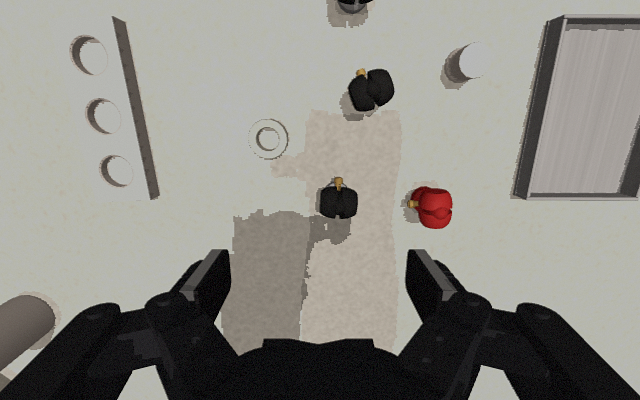

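The wrist view shows the near electrode at (338,202), the middle one at (371,90), the red decoy at (434,208) and the sockets at (89,55), (102,117) and (116,170). I'll descend on the near one.

```bash
python3 -m crank '[[0,-23,22,40,0],[0,-23,22,90,0],[0,-23,22,135,0],[0,-23,22,170,0],[0.2,-23,22,185,0],[0.4,-23,22,191,0],[0.42,-23,22,191,0],[0.42,-23,22,191,0]]'
```

```text
time: 3.3
eef_pos: [0.4364, 0.0177, 0.021]
tcp_rot: [[0.995, 0.098, 0.001], [0.098, -0.995, 0.0], [0.001, -0.0, -1.0]]
force: [-0.5, 0.2, 0.7]
grip_width: 0.0493
grip_force: 0.0
```

```bash
python3 -m crank '[[0.48,0,0,0,0],[0.5,0,0,0,0],[0.52,0,0,0,0],[0.53,0,0,0,0],[0.54,0,0,0,0],[0.55,0,0,0,0],[0.55,0,0,0,0],[0.55,0,0,0,0]]'
```

```text
time: 4.3
eef_pos: [0.4361, 0.0177, 0.0207]
tcp_rot: [[0.995, 0.098, 0.001], [0.098, -0.995, 0.0], [0.001, -0.0, -1.0]]
force: [0.0, -0.5, 5.8]
grip_width: 0.0386
grip_force: 7.9
```

```bash
python3 -m crank '[[0.56,0,0,0,0],[0.565,0,0,0,0],[0.57,0,0,0,0],[0.575,0,0,0,0],[0.58,0,0,0,0],[0.58,0,0,0,0],[0.58,0,0,0,0],[0.58,0,0,0,0]]'
```

```text
time: 5.3
eef_pos: [0.4362, 0.0177, 0.021]
tcp_rot: [[0.995, 0.098, 0.001], [0.098, -0.995, 0.0], [0.001, -0.0, -1.0]]
force: [-2.4, -1.0, 11.1]
grip_width: 0.0366
grip_force: 15.4
```

```bash
python3 -m crank '[[0.585,0,0,0,0],[0.59,0,0,0,0],[0.595,0,0,0,0],[0.6,0,0,0,0],[0.6,0,0,0,0],[0.6,0,0,0,0],[0.6,0,0,0,0],[0.6,0,0,0,0]]'
```

```text
time: 6.3
eef_pos: [0.4362, 0.0177, 0.0212]
tcp_rot: [[0.995, 0.098, 0.001], [0.098, -0.995, 0.0], [0.001, 0.0, -1.0]]
force: [-2.6, 0.2, 15.0]
grip_width: 0.0346
grip_force: 20.5
```

Force climbs about 2.5 N/mm, reaching 20 N with only about 5 mm of give, so this one is hardened. It goes in the tray.

```bash
python3 -m crank '[[0.6,0,0,-20,0],[0.6,0,0,-65,0],[0.6,0,0,-100,0],[0.6,15,60,-100,0],[0.6,25,120,-100,0],[0.6,40,180,-100,0],[0.6,52,240,-100,0],[0.6,57,277,-100,0]]'
python3 - <<'E'
from h import *
im,K,P,s=wrist();print(s["eef_pos"],s["grip_width"],s["grip_force"],s["force"]);cv2.imwrite("pics/w2.png",im[:,:,::-1])
E
```

```text
time: 7.3
eef_pos: [0.5198, -0.2551, 0.1197]
tcp_rot: [[0.995, 0.096, -0.0], [0.096, -0.995, 0.0], [-0.0, -0.0, -1.0]]
force: [0.0, 1.0, -0.4]
grip_width: 0.0347
grip_force: 19.8
[ 0.51982548 -0.25508491  0.11965756] 0.03466162589304996 19.800107181072235 [ 0.02504606  0.96973578 -0.41316476]
```

View pics/w2.png

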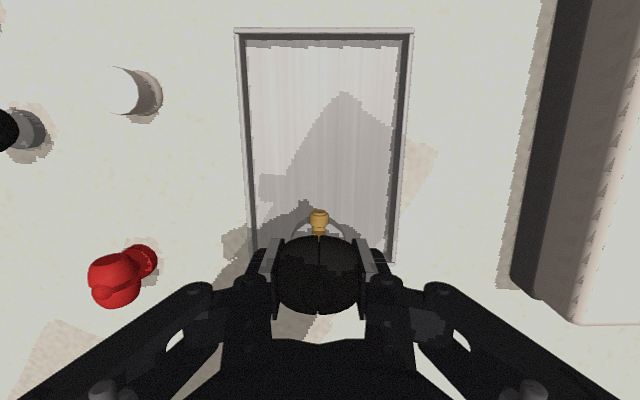

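The electrode hangs upright at (318,275), centred between the tray walls at columns 250 and 392. The near wall works out at x≈0.466, so I can lower it here.

```bash
python3 -m crank '[[0.6,0,0,40,0],[0.6,0,0,70,0],[0.6,0,0,85,0],[0.6,0,0,91,0],[0.6,0,0,94,0],[0.6,0,0,94.5,0],[0.56,0,0,94.5,0],[0.5,0,0,94.5,0]]'
```

```text
time: 8.35
eef_pos: [0.5199, -0.2526, 0.0264]
tcp_rot: [[0.995, 0.098, 0.001], [0.098, -0.995, -0.0], [0.001, 0.0, -1.0]]
force: [0.1, 1.0, -0.1]
grip_width: 0.0426
grip_force: 0.0
```

```bash
python3 -m crank '[[0.4,0,0,0,0],[0.4,0,0,-40,0],[0.4,0,0,-85,0],[0.2,5,-30,-120,-0.1],[0,20,-85,-130,-0.2],[0,35,-145,-130,-0.3],[0,50,-200,-130,-0.37],[0,58,-246,-130,-0.37]]'
cat > el.py <<'E'
from h import *
im,K,P,s=wrist();print(s["eef_pos"],s["tcp_rot"][:2,0])
hsv=cv2.cvtColor(im,cv2.COLOR_RGB2HSV)
n,l,st,ce=cv2.connectedComponentsWithStats((hsv[:,:,2]<45).astype(np.uint8))
for i in range(1,n):
    if 200<st[i][4]<9000: print("blk",ce[i].round(1),st[i],ray(K,P,ce[i],.040).round(4))
br=((hsv[:,:,1]>130)&(hsv[:,:,0]>10)&(hsv[:,:,0]<30)&(hsv[:,:,2]>60)).astype(np.uint8)
n,l,st,ce=cv2.connectedComponentsWithStats(br)
for i in range(1,n):
    if st[i][4]>15: print("brass",ce[i].round(1),st[i][4],ray(K,P,ce[i],.0195).round(4))
import sys;cv2.imwrite("pics/"+sys.argv[1],im[:,:,::-1])
E
python3 el.py w3.png
```

```text
time: 9.35
eef_pos: [0.5535, 0.0002, 0.1561]
tcp_rot: [[0.892, 0.452, 0.001], [0.452, -0.892, 0.0], [0.001, 0.0, -1.0]]
force: [1.1, -0.2, -0.3]
grip_width: 0.0852
grip_force: 0.0
[5.53545718e-01 2.11449763e-04 1.56125852e-01] [0.89176615 0.45249584]
blk [497.5  30.8] [ 449    0  107   73 4768] [ 0.7345 -0.0641  0.04  ]
blk [342.5  84.8] [ 316   60   55   50 1972] [0.646  0.0243 0.04  ]
blk [319.6 195.8] [ 297  177   46   39 1513] [ 0.5545 -0.0015  0.04  ]
brass [348.6  64.4] 82 [0.665  0.0267 0.0195]
brass [319.1 172.7] 114 [0.5695 0.0066 0.0195]
brass [516.3 305.3] 41 [ 0.5359 -0.2509  0.0195]
brass [328.4 310.7] 80 [ 0.4376 -0.0719  0.0195]
```

View pics/w3.png

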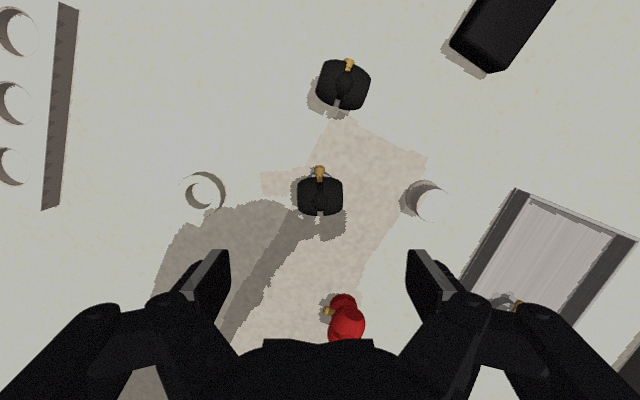

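M is at (320,196), square to the tool with its post straight ahead. F is at (342,85).

```bash
python3 -m crank '[[0,0,2,50,0],[0,0,2,95,0],[0.2,0,2,123,0],[0.35,0,2,133,0],[0.44,0,2,135,0],[0.49,0,2,135,0],[0.52,0,2,135,0],[0.54,0,2,135,0]]'
```

```text
time: 10.4
eef_pos: [0.5546, -0.0036, 0.0216]
tcp_rot: [[0.893, 0.451, 0.001], [0.451, -0.893, 0.0], [0.001, 0.0, -1.0]]
force: [0.4, 0.3, 0.4]
grip_width: 0.0393
grip_force: 0.5
```

```bash
python3 -m crank '[[0.55,0,0,0,0],[0.56,0,0,0,0],[0.565,0,0,0,0],[0.57,0,0,0,0],[0.575,0,0,0,0],[0.58,0,0,0,0],[0.58,0,0,0,0],[0.58,0,0,0,0]]'
```

```text
time: 11.4
eef_pos: [0.5542, -0.0037, 0.0209]
tcp_rot: [[0.893, 0.451, 0.0], [0.451, -0.893, 0.0], [0.0, -0.0, -1.0]]
force: [0.3, 1.6, 3.1]
grip_width: 0.0358
grip_force: 2.0
```

M gives easily (2 N at 4 mm), so it's soft. I'll squeeze a bit more for a firm hold.

```bash
python3 -m crank '[[0.6,0,0,0,0],[0.61,0,0,0,0],[0.62,0,0,0,0],[0.64,0,0,0,0],[0.65,0,0,0,0],[0.66,0,0,0,0],[0.67,0,0,0,0],[0.67,0,0,0,0]]'
python3 - <<'E'
from h import *
d=np.load("w1.npz");K,P,im=d["K"],d["P"],d["im"]
cv2.imwrite("pics/rk.png",cv2.resize(im[20:210,50:180,::-1],None,fx=4,fy=3.1,interpolation=cv2.INTER_CUBIC))
E
```

```text
time: 12.4
eef_pos: [0.5542, -0.0038, 0.0211]
tcp_rot: [[0.893, 0.451, 0.0], [0.451, -0.893, 0.0], [0.0, 0.0, -1.0]]
force: [0.0, -0.5, 7.0]
grip_width: 0.0284
grip_force: 5.4
```

```bash
python3 -m crank '[[0.67,0,0,-25,0],[0.67,0,0,-70,0],[0.67,10,-20,-110,0],[0.67,35,-70,-110,0.1],[0.67,65,-125,-110,0.2],[0.67,95,-180,-110,0.3],[0.67,120,-230,-110,0.3],[0.67,134,-257,-110,0.3]]'
python3 - <<'E'
from h import *
im,K,P,s=wrist();np.savez("w4.npz",im=im,K=K,P=P);print(s["eef_pos"],s["tcp_rot"].round(3),s["grip_width"],s["grip_force"])
cv2.imwrite("pics/w4.png",im[:,:,::-1])
E
```

```text
time: 13.4
eef_pos: [0.5812, 0.1715, 0.1303]
tcp_rot: [[0.965, 0.261, -0.015], [0.262, -0.964, 0.043], [-0.004, -0.046, -0.999]]
force: [0.1, -0.4, -0.8]
grip_width: 0.0285
grip_force: 5.3
[0.58118685 0.171486   0.13030887] [[ 0.965  0.261 -0.015]
 [ 0.262 -0.964  0.043]
 [-0.004 -0.046 -0.999]] 0.02854711535054344 5.3164192289114
```

View pics/w4.png

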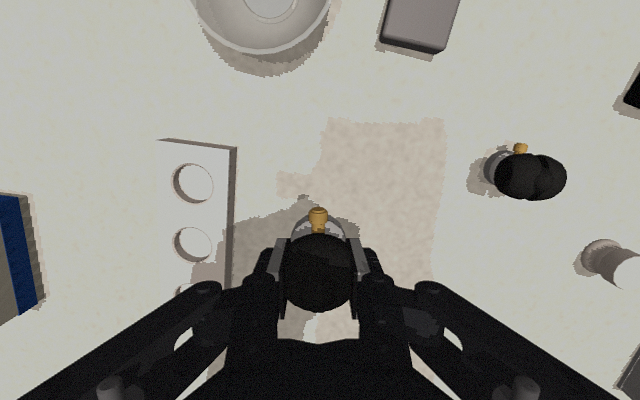

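The view shows sockets at (193,182) and (192,244), with the held bulb at (318,270). The move fell short because of rate limiting, so I'll continue.

```bash
python3 -m crank '[[0.67,2,-25,0,0.03],[0.67,4,-50,0,0.06],[0.67,6,-75,0,0.1],[0.67,8,-95,0,0.1],[0.67,8,-108,0,0.1],[0.67,8,-116,0,0.1],[0.67,8,-116,0,0.1],[0.67,8,-116,0,0.1]]'
python3 - <<'E'
from h import *
im,K,P,s=wrist();np.savez("w5.npz",im=im,K=K,P=P);print(s["eef_pos"],s["tcp_rot"].round(3),s["grip_width"],s["grip_force"])
cv2.imwrite("pics/w5.png",im[:,:,::-1])
E
```

```text
time: 14.45
eef_pos: [0.584, 0.1941, 0.1363]
tcp_rot: [[0.963, 0.268, -0.035], [0.27, -0.959, 0.091], [-0.01, -0.097, -0.995]]
force: [0.1, 0.5, -1.0]
grip_width: 0.0281
grip_force: 5.3
[0.58395042 0.19408236 0.13633789] [[ 0.963  0.268 -0.035]
 [ 0.27  -0.959  0.091]
 [-0.01  -0.097 -0.995]] 0.028085382983419387 5.316441357135773
```

View pics/w5.png

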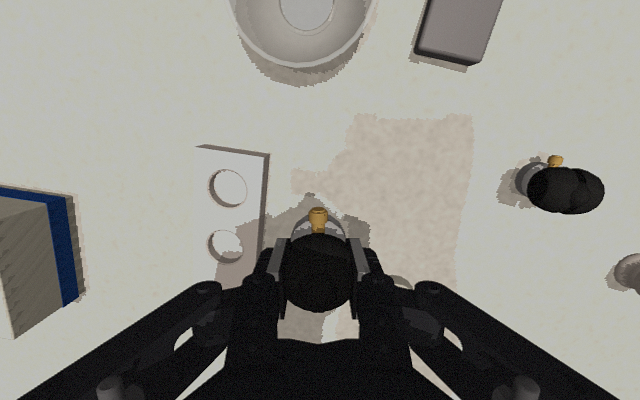

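It's stalling and tilting, so I suspect a joint limit.

```bash
python3 - <<'E'
from h import *
s=manip.observe();print(s["joints"].round(2),s["qd"].round(2))
E
```

```text
[ 15.61  25.3    2.24  67.5    5.57 179.94] [-0.06  0.07 -0.    0.11  0.09  0.01]
```

J6 is at its 180° limit, so I need tool yaw ≥ J1. I'll rotate the other way, since the electrode may sit any way round in its socket.

```bash
python3 -m crank '[[0.67,0,0,0,-0.15],[0.67,0,0,0,-0.3],[0.67,0,0,0,-0.45],[0.67,0,0,0,-0.5],[0.67,0,0,0,-0.5],[0.67,0,0,0,-0.5],[0.67,0,0,0,-0.5],[0.67,0,0,0,-0.5]]'; python3 -c "
from h import *
s=manip.observe();print(s['joints'].round(2))"
```

```text
time: 15.5
eef_pos: [0.584, 0.194, 0.1363]
tcp_rot: [[0.717, 0.696, -0.035], [0.696, -0.712, 0.091], [0.038, -0.09, -0.995]]
force: [-0.1, 0.1, -1.1]
grip_width: 0.0281
grip_force: 5.3
[ 15.61  25.3    2.25  67.5    5.57 151.32]
```

The tilt (5.6°, J5) stays in the commanded pose, because only clamped moves change it. I can undo it at the opposite J6 limit, so I'll turn there while moving over the rack at height.

```bash
python3 -m crank '[[0.67,6,-10,1,-0.185],[0.67,12,-20,2,-0.37],[0.67,18,-32,4,-0.555],[0.67,24,-44,5,-0.74],[0.67,30,-55,6,-0.925],[0.67,36,-66,7,-1.11],[0.67,40,-74,8,-1.295],[0.67,43,-78,9,-1.48]]' >/dev/null
python3 -m crank '[[0.67,0,0,0,-0.185],[0.67,0,0,0,-0.37],[0.67,0,0,0,-0.555],[0.67,0,0,0,-0.74],[0.67,0,0,0,-0.925],[0.67,0,0,0,-1.11],[0.67,0,0,0,-1.295],[0.67,0,0,0,-1.48]]'; python3 -c "
from h import *
s=manip.observe();print(s['joints'].round(2))"
```

```text
time: 17.5
eef_pos: [0.5602, 0.2803, 0.136]
tcp_rot: [[-0.827, -0.561, -0.035], [-0.561, 0.823, 0.091], [-0.022, 0.095, -0.995]]
force: [0.3, 0.6, -2.3]
grip_width: 0.0284
grip_force: 5.3
[ 23.85  25.76   2.96  66.95   5.59 -10.35]
```

```bash
python3 -m crank '[[0.67,0,0,0,-0.185],[0.67,0,0,0,-0.37],[0.67,0,0,0,-0.555],[0.67,0,0,0,-0.74],[0.67,0,0,0,-0.925],[0.67,0,0,0,-1.11],[0.67,0,0,0,-1.295],[0.67,0,0,0,-1.48]]' >/dev/null
python3 -m crank '[[0.67,0,0,0,-0.185],[0.67,0,0,0,-0.37],[0.67,0,0,0,-0.555],[0.67,0,0,0,-0.74],[0.67,0,0,0,-0.925],[0.67,0,0,0,-1.11],[0.67,0,0,0,-1.295],[0.67,0,0,0,-1.47]]'; python3 -c "
from h import *
s=manip.observe();print(s['joints'].round(2))"
```

```text
time: 19.5
eef_pos: [0.5602, 0.2803, 0.136]
tcp_rot: [[0.919, 0.393, -0.035], [0.394, -0.914, 0.091], [0.003, -0.097, -0.995]]
force: [-0.1, -0.6, -1.2]
grip_width: 0.0281
grip_force: 5.3
[  23.85   25.76    2.96   66.95    5.59 -179.37]
```

```bash
python3 -m crank '[[0.67,-6,14,0,-0.1],[0.67,-12,28,0,-0.1],[0.67,-18,42,0,-0.1],[0.67,-24,56,0,-0.1],[0.67,-30,70,0,-0.1],[0.67,-36,84,0,-0.1],[0.67,-42,98,0,-0.1],[0.67,-48,110,0,-0.1]]'; python3 -c "
from h import *
s=manip.observe();print(s['joints'].round(2))"
```

```text
time: 20.5
eef_pos: [0.5273, 0.2393, 0.1254]
tcp_rot: [[0.921, 0.389, -0.009], [0.389, -0.92, 0.048], [0.01, -0.048, -0.999]]
force: [-0.8, 0.7, -1.6]
grip_width: 0.0282
grip_force: 5.3
[  22.95   21.49   -5.43   62.49    2.77 -179.94]
```

It works: the tilt has halved. I'll repeat the move.

```bash
python3 -m crank '[[0.67,-6,14,-2,-0.1],[0.67,-12,28,-4,-0.1],[0.67,-18,42,-6,-0.1],[0.67,-24,56,-8,-0.1],[0.67,-30,70,-8,-0.1],[0.67,-36,84,-8,-0.1],[0.67,-42,98,-8,-0.1],[0.67,-48,110,-8,-0.1]]'; python3 -c "
from h import *
s=manip.observe();print(s['joints'].round(2))"
```

```text
time: 21.5
eef_pos: [0.4895, 0.2109, 0.1278]
tcp_rot: [[0.918, 0.396, 0.012], [0.396, -0.918, 0.003], [0.013, 0.002, -1.0]]
force: [0.1, 1.7, -0.6]
grip_width: 0.0281
grip_force: 5.3
[ 2.3380e+01  1.7080e+01 -1.1700e+01  6.0500e+01 -1.2000e-01 -1.7994e+02]
```

Now it's upright. I'll go over the far socket and look.

```bash
python3 -m crank '[[0.67,20,-10,0,0.05],[0.67,45,-20,0,0.1],[0.67,65,-30,0,0.15],[0.67,82,-38,0,0.2],[0.67,90,-42,0,0.2],[0.67,93,-42,0,0.2],[0.67,93,-42,0,0.2],[0.67,93,-42,0,0.2]]'
python3 - <<'E'
from h import *
im,K,P,s=wrist();np.savez("w6.npz",im=im,K=K,P=P);print(s["eef_pos"],s["tcp_rot"].round(3),s["joints"].round(1))
cv2.imwrite("pics/w6.png",im[:,:,::-1])
E
```

```text
time: 22.5
eef_pos: [0.5583, 0.286, 0.1291]
tcp_rot: [[0.979, 0.206, 0.012], [0.206, -0.979, 0.003], [0.013, -0.0, -1.0]]
force: [-0.0, -0.3, -0.9]
grip_width: 0.0281
grip_force: 5.3
[0.55829016 0.28599668 0.12913781] [[ 0.979  0.206  0.012]
 [ 0.206 -0.979  0.003]
 [ 0.013 -0.    -1.   ]] [  27.2   25.8    2.1   65.7   -0.2 -164.7]
```

View pics/w6.png

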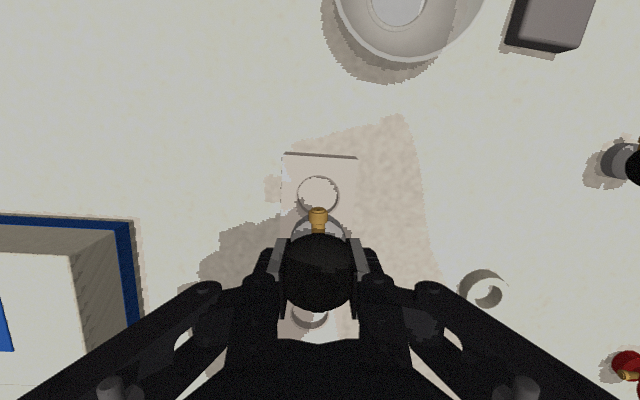

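The far socket is at about (318,194), just above the held electrode's post at (318,215). I'll fit the rims numerically.

```bash
cat > fit.py <<'E'
from h import *
from scipy.optimize import least_squares
def fit(f,p0):
    d=np.load(f);im,K,P=d["im"],d["K"],d["P"]
    e=cv2.Canny(cv2.GaussianBlur(cv2.cvtColor(im,cv2.COLOR_RGB2GRAY),(3,3),0),25,70)
    v,u=np.nonzero(e);c=ray(K,P,p0,.022)[:2]
    m=np.hypot(u-p0[0],v-p0[1])<45;X=np.array([ray(K,P,q,.022)[:2] for q in zip(u[m],v[m])])
    for t in(.004,.003,.002,.0015,.0015):
        Y=X[abs(np.hypot(*(X-c).T)-.018)<t]
        c=least_squares(lambda c:np.hypot(*(Y-c).T)-.018,c,loss="soft_l1",f_scale=.0006).x
    r=np.hypot(*(Y-c).T)-.018;a=np.degrees(np.arctan2(*(Y-c).T[::-1]))
    print(f,p0,c.round(4),len(Y),abs(r).mean().round(5),np.histogram(a,8,(-180,180))[0])
if __name__=="__main__":
    for f,ps in(("w1.npz",[(89,55),(102,117),(116,170)]),("w4.npz",[(193,182),(192,244)]),("w5.npz",[(228,187),(225,245)]),("w6.npz",[(318,194)])):
        for p in ps: fit(f,p)
E
python3 fit.py
```

```text
w1.npz (89, 55) [0.5609 0.2832] 106 0.0004 [ 2  0 16 19 13 16 20 20]
w1.npz (102, 117) [0.5023 0.2752] 95 0.0005 [ 9  0  3 18 14 15 18 18]
w1.npz (116, 170) [0.4436 0.267 ] 92 0.00046 [10  0  4 17 15 14 16 16]
w4.npz (193, 182) [0.5628 0.2847] 157 0.00048 [16 21 17 24 20 19 19 21]
w4.npz (192, 244) [0.5043 0.2765] 147 0.0005 [17 18 15 19 23 19 17 19]
w5.npz (228, 187) [0.5629 0.285 ] 152 0.00056 [15 21 17 22 21 18 17 21]
w5.npz (225, 245) [0.5037 0.2772] 133 0.00064 [14 15  6 18 29 17 14 20]
w6.npz (318, 194) [0.5627 0.287 ] 165 0.00057 [17 20 17 21 20 32 20 18]
```

```bash
python3 - <<'E'
from h import *
d=np.load("w6.npz");im,K,P=d["im"],d["K"],d["P"];s=manip.observe()
hsv=cv2.cvtColor(im,cv2.COLOR_RGB2HSV)
br=((hsv[:,:,1]>130)&(hsv[:,:,0]>10)&(hsv[:,:,0]<30)&(hsv[:,:,2]>60)).astype(np.uint8)
n,l,st,ce=cv2.connectedComponentsWithStats(br)
R=s["tcp_rot"]
for i in range(1,n):
    if st[i][4]>100:
        top=(st[i][0]+st[i][2]/2,st[i][1])
        for q in(ce[i],top):
            w=ray(K,P,q,s["eef_pos"][2]-.0015);print(q,st[i],w.round(4),(R.T@(w-s["eef_pos"])*1e3).round(1))
print("goal",(R.T@(np.array([.5628,.2862,s["eef_pos"][2]])-s["eef_pos"])*1e3).round(1))
E
```

```text
[317.80310881 219.23316062] [309 208  19  25 386] [0.5776 0.29   0.1277] [19.6  0.1  1.8]
(np.float64(318.5), np.int32(208)) [309 208  19  25 386] [0.5835 0.2909 0.1277] [25.6  0.4  1.8]
[627.7005988  374.54491018] [617 370  23  10 167] [0.5192 0.0881 0.1277] [-79.  185.7   0.4]
(np.float64(628.5), np.int32(370)) [617 370  23  10 167] [0.5224 0.0892 0.1277] [-75.6 185.2   0.5]
goal [4.4 0.7 0.1]
```

```bash
python3 -m crank '[[0.67,3,0.7,40,0],[0.67,3,0.7,65,0],[0.67,3,0.7,76,0],[0.67,3,0.7,82,0],[0.67,3,0.7,87,0],[0.67,3,0.7,92,0],[0.67,3,0.7,96,0],[0.67,3,0.7,97,0]]'
```

```text
time: 23.55
eef_pos: [0.563, 0.2869, 0.033]
tcp_rot: [[0.979, 0.206, 0.013], [0.206, -0.979, 0.004], [0.014, -0.001, -1.0]]
force: [-3.3, -0.8, 5.9]
grip_width: 0.0284
grip_force: 5.4
```

```bash
python3 - <<'E'
from h import *
im,K,P,s=wrist();np.savez("w7.npz",im=im,K=K,P=P)
hsv=cv2.cvtColor(im,cv2.COLOR_RGB2HSV)
br=((hsv[:,:,1]>130)&(hsv[:,:,0]>10)&(hsv[:,:,0]<30)&(hsv[:,:,2]>60)).astype(np.uint8)
n,l,st,ce=cv2.connectedComponentsWithStats(br)
for i in range(1,n):
    if st[i][4]>100: print(ce[i],st[i])
cv2.imwrite("pics/w7.png",cv2.resize(im[140:340,220:420,::-1],None,fx=3,fy=3))
E
```

```text
[317.86178862 231.61178862] [308 217  20  32 492]
```

View pics/w7.png

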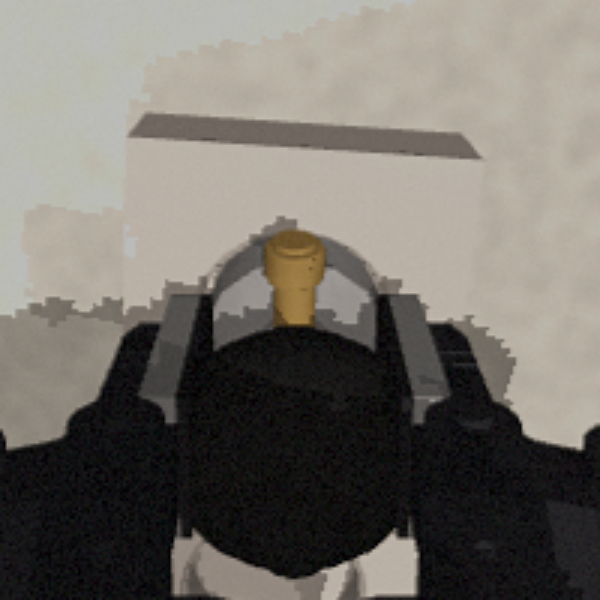

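The post has moved down the image and looks larger, and the cup sits above the block. So the cup caught the rim and slid about 10 mm up in the grip: descending along the slightly tilted tool axis overshot +x by about 1.6 mm. I'll stand it on the table beside the rack, regrip, and retry.

```bash
python3 -m crank '[[0.67,0,0,-25,0],[0.67,-5,25,-35,0],[0.67,-10,50,-35,0],[0.67,-15,75,-30,0],[0.67,-17.5,84,-10,0],[0.67,-17.5,84,10,0],[0.67,-17.5,84,17,0],[0.67,-17.5,84,20,0]]'
```

```text
time: 24.6
eef_pos: [0.5643, 0.2001, 0.0128]
tcp_rot: [[0.979, 0.205, 0.015], [0.205, -0.979, 0.002], [0.015, 0.001, -1.0]]
force: [0.1, -4.6, 13.3]
grip_width: 0.0283
grip_force: 11.3
```

```bash
python3 -m crank '[[0.6,0,0,-1,0],[0.5,0,0,-1,0],[0.45,0,0,-3,0],[0.45,0,0,-9,0],[0.5,0,0,-9,0],[0.55,0,0,-9,0],[0.6,0,0,-9,0],[0.65,0,0,-9,0]]'
python3 -m crank '[[0.66,0,0,0,0],[0.67,0,0,0,0],[0.68,0,0,0,0],[0.68,0,0,-20,0],[0.68,0,0,-50,0],[0.68,10,-40,-80,0],[0.68,15,-75,-98,0],[0.68,17,-85,-98,0]]'
cat > meas.py <<'E'
from h import *
from fit import fit
import sys
im,K,P,s=wrist();np.savez("w8.npz",im=im,K=K,P=P);R=s["tcp_rot"]
print(s["eef_pos"].round(4),s["joints"].round(1),s["grip_width"],s["grip_force"],s["force"].round(1))
hsv=cv2.cvtColor(im,cv2.COLOR_RGB2HSV)
br=((hsv[:,:,1]>130)&(hsv[:,:,0]>10)&(hsv[:,:,0]<30)&(hsv[:,:,2]>60)).astype(np.uint8)
n,l,st,ce=cv2.connectedComponentsWithStats(br)
for i in range(1,n):
    if st[i][4]>100:
        q=(st[i][0]+st[i][2]/2,st[i][1]);w=ray(K,P,q,s["eef_pos"][2]-.0015);print(st[i],(R.T@(w-s["eef_pos"])*1e3).round(1))
C=np.linalg.inv(P)
for h in[(.5627,.286),(.504,.277),(.4445,.268)]:
    p=C@np.array([*h,.022,1]);uv=(K[0,2]+K[0,0]*p[0]/-p[2],K[1,2]-K[1,1]*p[1]/-p[2])
    if 30<uv[0]<610 and 30<uv[1]<370: fit("w8.npz",uv)
E
python3 meas.py
```

```text
time: 25.6
eef_pos: [0.5634, 0.201, 0.0211]
tcp_rot: [[0.979, 0.206, 0.013], [0.206, -0.979, 0.003], [0.013, -0.0, -1.0]]
force: [-0.3, -1.0, 5.1]
grip_width: 0.03
grip_force: 4.6
time: 26.6
eef_pos: [0.5614, 0.2894, 0.1201]
tcp_rot: [[0.978, 0.207, 0.014], [0.207, -0.978, 0.004], [0.015, -0.001, -1.0]]
force: [0.7, -0.1, -1.4]
grip_width: 0.0276
grip_force: 5.7
[0.5614 0.2894 0.1201] [  27.3   26.4    1.8   64.6   -0.2 -164.6] 0.027554961190731465 5.6865837424993515 [ 0.7 -0.1 -1.4]
[309 209  19  25 376] [25.1  0.4  1.9]
[627 381  13  11 108] [-83.4 190.1   0. ]
w8.npz (np.float64(321.9882998198165), np.float64(202.6866532069668)) [0.5621 0.2867] 166 0.0007 [ 9 21 17 26 29 32 21 11]
w8.npz (np.float64(318.0129256516027), np.float64(266.4430178369516)) [0.5001 0.2792] 10 0.00066 [0 0 5 0 0 5 0 0]
w8.npz (np.float64(314.3140647352482), np.float64(323.70940485698515)) [0.4449 0.2705] 104 0.00053 [15 17 18  4  1 19 14 16]
```

```bash
python3 -m crank '[[0.68,-0.6,0.5,30,0],[0.68,-0.6,0.5,50,0],[0.68,-0.6,0.5,60,0],[0.68,-0.6,0.5,65,0],[0.68,-0.6,0.5,65,0],[0.68,-0.6,0.5,65,0],[0.68,-0.6,0.5,65,0],[0.68,-0.6,0.5,65,0]]'; python3 meas.py
```

```text
time: 27.65
eef_pos: [0.5616, 0.287, 0.0544]
tcp_rot: [[0.979, 0.206, 0.013], [0.206, -0.979, 0.003], [0.013, -0.001, -1.0]]
force: [-0.8, 0.6, -0.7]
grip_width: 0.0273
grip_force: 5.7
[0.5616 0.287  0.0544] [  27.1   29.2   -3.8   56.2   -0.2 -164.7] 0.027298035743563962 5.686535015702248 [-0.8  0.6 -0.7]
[309 209  19  25 376] [25.1  0.4  1.8]
w8.npz (np.float64(319.52051553385866), np.float64(231.22426262826826)) [0.5626 0.287 ] 174 0.00058 [ 0 12 26 40 33 38 25  0]
w8.npz (np.float64(314.6574656382827), np.float64(312.63891270270665)) [0.5045 0.2789] 115 0.00037 [23 23 14  0  0 12 20 23]
```

Well centred. Inserting now.

```bash
python3 -m crank '[[0.68,0,0,8,0],[0.68,0,0,12,0],[0.68,0,0,15,0],[0.68,0,0,18,0],[0.68,0,0,20,0],[0.68,0,0,22,0],[0.68,0,0,22.5,0],[0.68,0,0,22.5,0]]'; python3 meas.py | head -2
```

```text
time: 28.7
eef_pos: [0.5618, 0.2869, 0.0316]
tcp_rot: [[0.979, 0.206, 0.013], [0.206, -0.979, 0.003], [0.013, -0.0, -1.0]]
force: [-0.4, -0.1, -1.0]
grip_width: 0.0276
grip_force: 5.7
[0.5618 0.2869 0.0316] [  27.1   30.4   -5.5   53.4   -0.2 -164.7] 0.027587138096322017 5.686633586883545 [-0.4 -0.1 -1. ]
[309 209  19  25 372] [25.1  0.4  1.8]
```

The cup went in with no contact force and the post stayed put in the grip, so it's seated. I'll release, retreat, and take the half-turn to the last electrode.

```bash
python3 -m crank '[[0.6,0,0,0,0],[0.54,0,0,0,0],[0.47,0,0,0,0],[0.42,0,0,-20,0],[0.42,0,0,-70,0],[0.3,2,20,-115,0.15],[0.1,6,60,-120,0.33],[0,12,110,-120,0.5]]'
python3 -m crank '[[0,9,50,0,0.185],[0,25,100,0,0.37],[0,62,142,0,0.555],[0,85,145,0,0.74],[0,85,145,0,0.925],[0,85,145,0,1.11],[0,85,145,0,1.295],[0,85,145,0,1.48]]'; python3 meas.py|head -1
```

```text
time: 29.75
eef_pos: [0.5954, 0.1812, 0.1531]
tcp_rot: [[0.956, -0.292, 0.015], [-0.293, -0.956, 0.004], [0.013, -0.008, -1.0]]
force: [1.3, 0.3, -0.4]
grip_width: 0.0855
grip_force: 0.0
time: 30.75
eef_pos: [0.6342, 0.018, 0.1518]
tcp_rot: [[-0.207, -0.978, 0.013], [-0.978, 0.207, 0.003], [-0.006, -0.012, -1.0]]
force: [-0.2, -0.0, -0.1]
grip_width: 0.085
grip_force: 0.0
[0.6342 0.018  0.1518] [  1.5  25.7   5.5  69.    0.2 -76.5] 0.08501997941472793 0.0 [-0.2 -0.  -0.1]fit.py:12: RuntimeWarning: Mean of empty slice.
  print(f,p0,c.round(4),len(Y),abs(r).mean().round(5),np.histogram(a,8,(-180,180))[0])
  ret = ret.dtype.type(ret / rcount)
```

```bash
python3 -m crank '[[0,-8,-10,0,0.185],[0,-8,-10,0,0.37],[0,-8,-10,0,0.555],[0,-8,-10,0,0.74],[0,-8,-10,0,0.925],[0,-8,-10,0,1.11],[0,-8,-10,0,1.24],[0,-8,-10,0,1.24]]'; python3 el.py w9.png
```

```text
time: 31.8
eef_pos: [0.6455, 0.0239, 0.1519]
tcp_rot: [[-0.991, -0.132, 0.013], [-0.132, 0.991, 0.003], [-0.013, 0.001, -1.0]]
force: [-0.1, -0.2, 0.2]
grip_width: 0.0851
grip_force: 0.0
[0.6455442  0.0238573  0.15189972] [-0.99122166 -0.13157691]
blk [629.  141.8] [615 120  25  42 787] [0.5657 0.2759 0.04  ]
blk [318.5 194.5] [ 296  175   46   40 1583] [0.6451 0.0244 0.04  ]
brass [ 0.7 20.7] 21 [ 0.5396 -0.2486  0.0195]
brass [622.5 160.9] 89 [0.5824 0.2988 0.0195]
brass [318.6 211.5] 20 [0.668  0.0276 0.0195]
```

Aligned. Descending and pinching.

```bash
python3 -m crank '[[0,1.7,0,50,0],[0,1.7,0,95,0],[0.2,1.7,0,120,0],[0.35,1.7,0,129,0],[0.44,1.7,0,131,0],[0.49,1.7,0,131,0],[0.52,1.7,0,131,0],[0.54,1.7,0,131,0]]'
python3 -m crank '[[0.55,0,0,0,0],[0.56,0,0,0,0],[0.565,0,0,0,0],[0.57,0,0,0,0],[0.575,0,0,0,0],[0.58,0,0,0,0],[0.58,0,0,0,0],[0.58,0,0,0,0]]'
```

```text
time: 32.85
eef_pos: [0.646, 0.0241, 0.0217]
tcp_rot: [[-0.992, -0.129, 0.014], [-0.129, 0.992, 0.003], [-0.014, 0.001, -1.0]]
force: [-0.2, 0.3, 0.6]
grip_width: 0.0394
grip_force: 0.5
time: 33.85
eef_pos: [0.6456, 0.024, 0.0209]
tcp_rot: [[-0.992, -0.128, 0.013], [-0.128, 0.992, 0.003], [-0.013, 0.001, -1.0]]
force: [1.6, 0.5, 2.4]
grip_width: 0.0359
grip_force: 2.0
```

Soft. I'll firm the grip, lift, and carry it to the near socket.

```bash
python3 -m crank '[[0.6,0,0,0,0],[0.61,0,0,0,0],[0.62,0,0,0,0],[0.64,0,0,0,0],[0.65,0,0,0,0],[0.66,0,0,0,0],[0.68,0,0,0,0],[0.68,0,0,0,0]]'
python3 -m crank '[[0.68,0,0,-25,0],[0.68,0,0,-70,0],[0.68,15,25,-104,0],[0.68,45,75,-104,0],[0.68,75,125,-104,0],[0.68,105,170,-104,0],[0.68,135,215,-104,0],[0.68,155,250,-104,0]]'
python3 -m crank '[[0.68,8,13,0,0],[0.68,12,20,0,0],[0.68,12,20,10,0],[0.68,12,20,20,0],[0.68,12,20,20,0],[0.68,12,20,20,0],[0.68,12,20,20,0],[0.68,12,20,20,0]]'; python3 meas.py 2>/dev/null
```

```text
time: 34.85
eef_pos: [0.6455, 0.024, 0.0211]
tcp_rot: [[-0.992, -0.128, 0.013], [-0.128, 0.992, 0.003], [-0.013, 0.001, -1.0]]
force: [-0.9, -0.4, 6.4]
grip_width: 0.0276
grip_force: 5.7
time: 35.85
eef_pos: [0.4561, 0.2526, 0.1226]
tcp_rot: [[-0.992, -0.129, 0.011], [-0.129, 0.992, 0.002], [-0.011, 0.001, -1.0]]
force: [0.3, 0.0, -0.9]
grip_width: 0.0277
grip_force: 5.7
time: 36.85
eef_pos: [0.4444, 0.2702, 0.1033]
tcp_rot: [[-0.992, -0.128, 0.013], [-0.128, 0.992, 0.003], [-0.013, 0.002, -1.0]]
force: [-1.2, -0.0, -1.0]
grip_width: 0.0273
grip_force: 5.7
[0.4444 0.2702 0.1033] [ 31.4  17.  -15.7  56.5  -0.2  24.1] 0.027259252042871707 5.687064081430435 [-1.2 -0.  -1. ]
w8.npz (np.float64(318.4492757780624), np.float64(331.4781334039553)) [0.5586 0.2866] 80 0.00062 [11 17 12  0  0  5 16 19]
w8.npz (np.float64(316.78171851062626), np.float64(273.3539611836657)) [0.504 0.277] 0 nan [0 0 0 0 0 0 0 0]
w8.npz (np.float64(314.9913014419321), np.float64(205.54965390509017)) [0.4413 0.2696] 171 0.00067 [29 33 19 16  7 20 20 27]
```

```bash
python3 -m crank '[[0.68,2.5,0,20,0],[0.68,2.5,0,38,0],[0.68,2.5,0,46,0],[0.68,2.5,0,49,0],[0.68,2.5,0,49,0],[0.68,2.5,0,49,0],[0.68,2.5,0,49,0],[0.68,2.5,0,49,0]]'; python3 meas.py 2>/dev/null; python3 - <<'E'
from h import *
d=np.load("w8.npz");im,K,P=d["im"],d["K"],d["P"];s=manip.observe()
# grey cup outline of the held electrode: row of its outer edge along the centre columns
g=cv2.cvtColor(im,cv2.COLOR_RGB2GRAY)
for c in(300,310,318,326,336): print(c,g[196:246:2,c])
E
```

```text
time: 37.9
eef_pos: [0.4424, 0.27, 0.0543]
tcp_rot: [[-0.992, -0.128, 0.013], [-0.128, 0.992, 0.003], [-0.013, 0.002, -1.0]]
force: [-0.2, 0.1, -0.2]
grip_width: 0.0279
grip_force: 5.7
[0.4424 0.27   0.0543] [ 31.5  19.6 -20.2  49.5  -0.2  24.2] 0.027915712897241627 5.68714052438736 [-0.2  0.1 -0.2]
w8.npz (np.float64(316.48035992962286), np.float64(313.8169455992101)) [0.4982 0.2778] 108 0.00038 [ 0  4 23 24 22 23 12  0]
w8.npz (np.float64(314.2217429579412), np.float64(233.0085816233427)) [0.4406 0.2698] 225 0.00076 [49 35 29  0  0 22 37 53]
300 [126 127 125 127 123 105 126 127 126 126 126 130  79  71  72  94  99  99
 102 102 104 109  17  19  19]
310 [126 128 118 126 128 127 127 124 126 108  78  75  77 101 105 105 106 108
 106 107  48   5  23   4   7]
318 [127 127 100 127 124 126 127 126 129  74  77  75 103 104 105 110 110 107
 109 116  19  12   3  17  16]
326 [127 126 120 124 126 127 128 127 126 120  78  80  77 104 106 105 101 105
 106 105  64  15  17  13   9]
336 [127 126 129 126 124 107 127 126 125 125 123 127 101  77  72  87 100 100
 104 100  97 103  21  15  17]
```

Comparing hole rim and cup edge in the same image, the hole centre is about 1.5–2 mm farther along tool +x than the cup. I'll shift by that and test the entry gently.

```bash
python3 -m crank '[[0.68,1.9,0,3,0],[0.68,1.9,0,6,0],[0.68,1.9,0,8,0],[0.68,1.9,0,10,0],[0.68,1.9,0,12,0],[0.68,1.9,0,14,0],[0.68,1.9,0,15,0],[0.68,1.9,0,15,0]]'; python3 - <<'E'
from h import *
im,K,P,s=wrist();g=cv2.cvtColor(im,cv2.COLOR_RGB2GRAY)
for c in(300,318,336): print(c,g[196:246:2,c])
E
```

```text
time: 38.95
eef_pos: [0.4406, 0.2697, 0.039]
tcp_rot: [[-0.992, -0.128, 0.012], [-0.128, 0.992, 0.003], [-0.013, 0.001, -1.0]]
force: [0.4, 0.4, -0.7]
grip_width: 0.0275
grip_force: 5.7
300 [129 126 128 128 130 130 131 126 130 130 106 128  80  72  74  94 102 105
 101 104 104 108  22  13   9]
318 [129 130 127 129 128 130 129 124 125  78  81  77 103 105 108 109 114 112
 109 115   9  13  18  21  13]
336 [128 126 128 129 129 127 127 132 128 130 106 126  99  72  76  83 103 102
 102 102 102 105  18  13  20]
```

It entered freely with no slip. Finishing the insertion.

```bash
python3 -m crank '[[0.68,0,0,2,0],[0.68,0,0,4,0],[0.68,0,0,6,0],[0.68,0,0,7,0],[0.68,0,0,7.5,0],[0.68,0,0,7.5,0],[0.68,0,0,7.5,0],[0.68,0,0,7.5,0]]'; python3 - <<'E'
from h import *
im,K,P,s=wrist();g=cv2.cvtColor(im,cv2.COLOR_RGB2GRAY)
for c in(300,318,336): print(c,g[196:246:2,c])
E
```

```text
time: 40.0
eef_pos: [0.4407, 0.2698, 0.0315]
tcp_rot: [[-0.992, -0.128, 0.013], [-0.128, 0.992, 0.003], [-0.013, 0.001, -1.0]]
force: [0.1, 0.2, -1.0]
grip_width: 0.0277
grip_force: 5.7
300 [130 130 133 130 128 130 129 128 130 129 131 132 111  78  78  99 102  99
 106 107 105 109  21  19  19]
318 [128 127 128 129 129 129 129 128 128 131  96  81 106 105 109 110 113 108
 110 117  13  17   8  13  18]
336 [129 128 129 130 129 129 131 129 129 130 128 133 108  83  75  85 104 104
 103 105 101 107  19   9  24]
```

Seated. I'll release and back off to clear height, then verify everything with the cameras.

```bash
python3 -m crank '[[0.6,0,0,0,0],[0.54,0,0,0,0],[0.47,0,0,0,0],[0.42,0,0,0,0],[0.42,0,0,-20,0],[0.42,0,0,-70,0],[0.42,0,0,-120,0],[0.42,0,0,-160,0]]'
python3 -m crank '[[0.3,0,0,0,0],[0.2,0,-20,0,0],[0.1,0,-60,0,0],[0,0,-110,0,0],[0,0,-130,0,0],[0,0,-130,0,0],[0,0,-130,0,0],[0,0,-130,0,0]]'
python3 el.py w10.png
python3 - <<'E'
from h import *
c=manip.camera("side");K,P,im=c["K"],c["pose"],c["image"];C=np.linalg.inv(P)
cv2.imwrite("pics/side1.png",im[:,:,::-1])
hsv=cv2.cvtColor(im,cv2.COLOR_RGB2HSV)
n,l,st,ce=cv2.connectedComponentsWithStats((hsv[:,:,2]<45).astype(np.uint8))
for i in range(1,n):
    if 100<st[i][4]<900: print("blk",ce[i].round(1),st[i])
for q in[(.5625,.2865,.051),(.4425,.270,.051),(.5225,-.2525,.045)]:
    p=C@np.array([*q,1]);print(q,"expected",(K[0,2]-K[0,0]*p[0]/p[2]).round(1),(K[1,2]+K[1,1]*p[1]/p[2]).round(1))
E
```

```text
time: 41.05
eef_pos: [0.4389, 0.2694, 0.1937]
tcp_rot: [[-0.992, -0.128, 0.014], [-0.128, 0.992, 0.004], [-0.014, 0.002, -1.0]]
force: [0.7, 0.2, 0.7]
grip_width: 0.0496
grip_force: 0.0
time: 42.05
eef_pos: [0.4551, 0.1409, 0.1909]
tcp_rot: [[-0.992, -0.129, 0.012], [-0.129, 0.992, 0.003], [-0.012, 0.001, -1.0]]
force: [0.2, -0.3, -0.6]
grip_width: 0.0855
grip_force: 0.0
[0.45512974 0.14085406 0.19092357] [-0.99154868 -0.12916574]
blk [450.  188.5] [ 425  171   51   36 1517] [0.4424 0.2742 0.04  ]
brass [112.9 135.8] 141 [ 0.4364 -0.0738  0.0195]
blk [383.   18.8] [356   0  51  48 820]
blk [598.1   9.3] [557   0  83  26 781]
blk [451.1  38.1] [416  18  61  42 836]
blk [318.1  63.7] [284  52  70  24 620]
blk [503.   72.7] [492  63  21  18 124]
blk [629.1  88.6] [614  79  26  18 135]
blk [618.9 122.2] [594 106  46  31 376]
blk [133.1 143.1] [115 123  36  38 111]
blk [236.7 155.1] [228 147  18  17 216]
blk [190.7 176.1] [182 167  18  19 249]
blk [334.  177.5] [319 170  32  15 169]
blk [414.  309.7] [389 286  55  52 190]
blk [ 54.4 368.9] [ 28 327  34  73 337]
blk [359.5 345.3] [346 330  28  32 625]
blk [522.2 381.2] [508 360  32  40 103]
(0.5625, 0.2865, 0.051) expected 237.0 154.4
(0.4425, 0.27, 0.051) expected 191.4 175.3
(0.5225, -0.2525, 0.045) expected 361.3 343.7
```

Both rack bulbs and the tray bulb lie within 1–2 px of where seated, upright electrodes should appear in the side view. Handing in.

```bash
python3 -c "
from workcell import manip
print(manip.finish_job())"
```

```text
the job is handed in; nothing more can be done
None
```

I handed the job in at about 42 s, with the two soft electrodes seated in the rack's far and near sockets and the hardened one standing in the discard tray. The side camera agreed with those positions, and the hand-in gave no verdict.

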